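# Shut and pin the specimen chest

## Robot

A 6-joint arm with a two-finger parallel gripper is mounted at the origin on a cart in front of the work surface, level with it; the furniture and walls round the work are solid. World frame = base frame: x ahead of the robot, y to its left, z up, the work surface at z = 0. Lengths are in m, angles in rad, forces in N, time in s.
With the tool pointing down it reaches from about 0.425 to 0.95 m from the base axis. Payload 3.5 kg.
Tool frame: the origin (TCP) lies midway between the tips of the shut fingers; the grasp point (between the pads) lies env.hold_point_z behind it (env.hold_point_z is the distance from the TCP to the grasp point, in m); z points along the fingers, y is the line along which they close (so a half turn about z gives the same grasp; the last joint's range is limited). The gripper opens to 85 mm and grips with 20 to 120 N. Pads are 22 mm wide; open, the fingers measure 114 mm over their backs; the gripper's body (76 mm by 85 mm) begins 54 mm behind the grasp point. The pads swing forward as they close: fully open they stand 13 mm farther back than shut.
Start: joints at [1.095, 0.286, 1.577, -0, 1.279, -0.15], TCP at [0.216, 0.639, 0.231] pointing down, gripper open.
Joint ranges: [-2.77, 2.77], [-0.9, 2.22], [0.21, 2.48], [-1.53, 4.67], [0.24, 2.81], [-2.84, 2.84]. Speed limits (rad/s): [2.79, 2.79, 3.14, 3.14, 3.14, 3.14].

## Interface

Orientations are given as a unit quaternion [x, y, z, w].
In Python, from workcell import env gives the robot as it stands.
- The arm moves only by the tool run_rows, called after ">>>" by a JSON object that holds its "fn" and its "kwargs", one argument or row to a line. Schema: {"type":"object","properties":{"moves":{"type":"array","items":{"type":"number"},"minItems":6,"maxItems":120},"aperture":{"type":"number"},"grip_n":{"type":"number"},"only":{"type":"string"},"quiet":{"type":"boolean"},"lines":{"type":"string"}},"required":["moves"],"additionalProperties":false}. moves is one flat list of numbers that holds 1 to 20 rows one after another, with no inner brackets; each row has 6 numbers: dx, dy, dz in m, then a rotation vector rx, ry, rz in rad; each row shifts and turns the commanded pose from where the row before left it, along the tool's axes as they then stand; what a row does not reach is not made up. A row lasts 1/12 s, in which the tool goes at most 0.0417 m and 0.125 rad, less where a joint would pass 70% of its speed; a pose out of reach is approached as far as the arm can. aperture is the opening from 0.0 (shut) to 1.0 (fully open), set as the call begins (left out keeps the last). The fingers move at their own pace and stop on an object; grip_n is the grip in N (left out, the last holds). Time passes only in rows, so rows that do not move let the fingers close. The tool returns the time, the measured TCP pose, the force, the opening and the grip force at its end. only (a regular expression) keeps the lines of the reply that match it, lines (a string "A,B") keeps lines A to B, and quiet returns only ok. Input that does not fit is refused with a message, and nothing moves.
- env.sense(): the state, without advancing time (a new reading comes with each control period).
- env.capture(name): name is "scene" or "top" or "wrist"; returns a dict with "frame" (384x512x3 uint8, blue, green, red), "mtx" (3x3 intrinsics, pixels), "T" (4x4, takes a point from camera to world coordinates). Camera axes: x right, y up, looking along -z (the intrinsics and any distortion apply to the point x, -y, -z); pixel columns grow to the right and rows downward; lengths in m; the calibration is good to about 2 mm. A picture is of the moment at which its call begins. There is no depth.
- env.sign_off(): hands the job in; it is judged then, once.
The state is a dict: "time": time; "joint_positions": joint angles; "dq": joint speeds; "joint_torque": joint torques, N m; "eef_pos": TCP position; "tcp_rot": TCP orientation; "force": force on the tool from outside, world axes, zero at the start; "wrist_torque": the same for the moment, N m; "grip_width": opening from 0.0 (shut) to 1.0 (fully open); "gripper_force": force on a finger pad.
Only numpy, scipy, OpenCV 4.12 (cv2) and the standard library are available. Lean on these libraries where they do the work, as an engineer would, in place of code of your own. Each camera call takes 0.05 s, during which the arm holds its last target. There are 200 camera calls.

## Task

The specimen chest is packed for transport but its lid is still standing half open. Shut the lid fully, swing the steel hasp on its front down flat over the staple, then push the L-shaped locking pin sideways through the staple, fully home with its handle up against the staple, and leave it there. Do not disturb the beaker, the two sample vials or the tissue carton standing nearby.

Things in the scene. Friction and masses are not known exactly. Their poses are not given: they have to be found in the camera images.
- chest: grey chest with aluminium edging, fixed; 115 deep (its x) x 200 wide (y) x 170 high shut: base shell 105, lid shell 65. Origin: centre of its underside on the worktop; x to its back, y to its left as the robot sees it, z up; front face at x = -57.5 mm. The lid front overtops the staple by 108 mm: a vertical gripper near hasp or staple strikes it, so lean it 27-40 degrees back to the robot there
- lid (a joint): lid on a stiff friction hinge along the chest's back edge (line along chest y at x = +57.5, z = 105 mm of the chest): 0 shut, grows as it opens (rad), limit 1.3; stands where it is left; some 3 N down near the front edge of its top closes it
- lid_edge (a point): middle of the lid's top front edge (115 mm in front of the lid hinge line and 65 mm above it when shut)
- hasp (a joint): steel hasp hinged on the lid's front face (friction hinge, stands where it is left, about 2 N moves it): 0 hangs down flat against the chest front when the lid is shut, 1.57 stands straight out from the lid front, limit 2.2 (rad)
- hasp_hinge (a point): middle of the hasp's hinge line, along the chest's y; lid shut: 130 mm above the worktop, 4.5 mm in front of the chest's front face. Its frame turns with the hasp: plate along its -z, outer side to its -x
- hasp_end (a point): middle of the hasp's free end, 100 mm from the hinge line. The plate is 56 wide, 3 thick, in the plane of its hinge line; solid to 55 mm from the hinge (press it at about 38 mm), then a window 38 wide x 26 long (55 to 81 mm) that passes over the staple, then solid, with a rolled lip at the end
- staple (a point): centre of the staple's opening, 62 mm above the worktop, 14 mm in front of the chest's front face; axes as the chest. The staple is a bridge of 3 mm steel strap, 30 wide along chest y, 21.5 high outside, standing 25 mm out. Its tunnel runs along chest y, open at both ends: 15.5 high, 16 deep between the shut hasp's plate and the front strap
- pin: loose L-shaped locking pin, 0.1 kg, lying flat, front right. Steel shank: 12 mm round, along its +y, 78 long, last 14 tapered to 6. Black handle: 76 long (x -70 to +6) x 16 wide (y -16 to 0) x 12 high. Origin: underside, below where the shank axis leaves the handle; axis at z = 6 mm. Shank points to the robot's left, handle to the robot, +-30 degrees. Grip the handle's width, 42 mm from the axis
- pin_mid (a point): point on the shank's axis 15 mm from the handle; it coincides with the staple's centre when the pin is fully home
- pin_tip (a point): the shank's tip, 78 mm from the handle
- glass_beaker: glass beaker, 55 mm across, 70 mm high, standing left of the work; origin under its centre
- sample_vial_1: small vial with white cap, 23 mm across, 52 mm high, left in front; origin under its centre
- sample_vial_2: vial with black cap, 27 mm across, 60 mm high, left in front; origin under its centre
- lens_tissue: flat carton 66 x 112 x 18 mm, on the right; origin under its centre

How it is judged:
On the way, in this order (a step that is already met when the one before it is completed fails the run):
1. the lid is shut (within 0.05 rad) with the hasp still swung out (value of joint lid below 0.05 rad and value of joint hasp above 0.3 rad), for 0.2 s.
2. the hasp lies over the staple (within 0.1 rad of flat) with the lid shut (value of joint lid below 0.05 rad and value of joint hasp below 0.1 rad), for 0.2 s.
At the end, for the whole second after the job is handed in: the lid is shut and the hasp flat over the staple (0.05 and 0.1 rad), the pin lies still through the staple: its shank within 6 mm of the tunnel's middle and 0.22 rad of its direction, its handle within 8 mm of the staple's end (all of step 2 and x of pin_mid in the frame of staple between -0.006 and 0.006 m and y of pin_mid in the frame of staple between -0.008 and 0.008 m and z of pin_mid in the frame of staple between -0.006 and 0.006 m and angle between the y axis of pin and the y axis of chest, either way round below 0.22 rad and linear speed of pin below 0.02 m/s); the robot touches nothing.
It fails at once if a bystander (beaker, vials, tissue carton) is pushed more than 30 mm or tipped (distance of any of glass_beaker, sample_vial_1, sample_vial_2, lens_tissue from where it was at the start of the episode above 0.03 m or angle between any of glass_beaker, sample_vial_1, sample_vial_2, lens_tissue's own z axis and vertical above 0.5 rad).
It also fails if it takes over 61 s, if anything falls off the work surface, if the arm or the gripper's body presses on something with over 40 N, if the wrist force passes 120 N, or if a joint passes its speed limit or range.

## Working session

There is one attempt and no reset: what is moved stays moved. The work goes in short steps, Python scripts to look and compute and a tool call to move; the robot and the scene stay as the last step left them, time stands still between calls to the robot, and variables do not carry over. Pictures are saved under pics/ and viewed, at most 10 in all, crops included, and the job is handed in when it is done.

```bash
ls; mkdir -p pics; python3 - <<'E'
from workcell import env
import cv2,numpy as np
print(env.sense(), env.hold_point_z)
ims=[]
for n in("scene","top"):
    c=env.capture(n); cv2.imwrite(f"pics/{n}0.png",c["frame"]); np.savez(f"{n}0.npz",**c); print(n,c["mtx"],c["T"],[k for k in c])
E
```

```text
pics
workcell.py
{'time': 0.0, 'joint_positions': array([ 1.09500225e+00,  2.87221774e-01,  1.57816663e+00, -3.63438727e-06,
        1.27859776e+00, -1.50005483e-01]), 'dq': array([-0.00021195,  0.00211371, -0.00016009,  0.00026876,  0.00039983,
        0.00051233]), 'joint_torque': array([-5.44638333e-04, -4.06013024e+01, -2.92606813e+01, -2.77906802e-04,
        6.18139515e-03,  1.62035974e-05]), 'eef_pos': array([0.21571178, 0.63891537, 0.22991538]), 'tcp_rot': array([ 1.62174229e-01,  9.86761414e-01, -1.13917890e-03, -3.66727741e-04]), 'force': array([-0.16470394, -0.72415748, -0.21277102]), 'wrist_torque': array([ 0.0291523 ,  0.03091535, -0.03095709]), 'gripper_force': 0.0, 'grip_width': 0.999451973626991} 0.0187
scene [[369.79546767   0.         253.44568665]
 [  0.         369.79546767 196.05431371]
 [  0.           0.           1.        ]] [[-0.90339513  0.26524013 -0.33693459  0.24773612]
 [-0.42844884 -0.59052789  0.6838921   0.53295012]
 [-0.01757364  0.76218402  0.64712185  0.77212486]
 [ 0.          0.          0.          1.        ]] ['frame', 'mtx', 'T']
top [[401.26129089   0.         249.88298663]
 [  0.         401.26129089 192.19872838]
 [  0.           0.           1.        ]] [[-4.57787933e-01  8.59403321e-01 -2.27719433e-01  3.03888392e-01]
 [-8.89060481e-01 -4.42888400e-01  1.15850445e-01  3.09782508e-02]
 [-1.29203827e-03  2.55491285e-01  9.66810495e-01  1.36948242e+00]
 [ 0.00000000e+00  0.00000000e+00  0.00000000e+00  1.00000000e+00]] ['frame', 'mtx', 'T']
```
View pics/scene0.png

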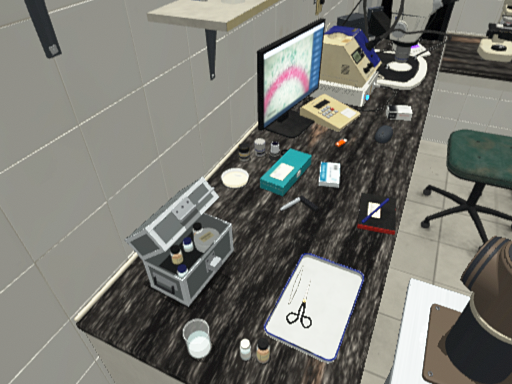

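View pics/top0.png

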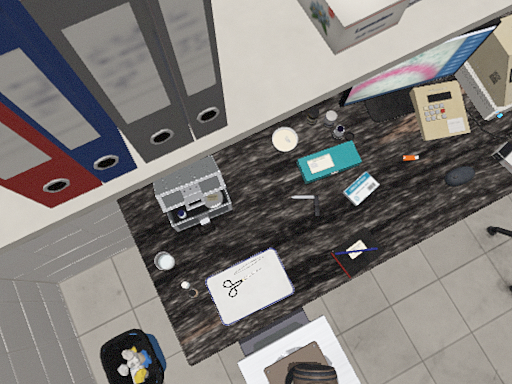

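Scene: chest around (180,240), lid half open, beaker (197,340), vials (245,349) and (263,351), pin near (295,203). Top: chest (195,195), pin shank (302,197) with its handle (317,205). Enlarging the chest and pin in both views.

```bash
cat > h.py <<'E'
import numpy as np, cv2
def load(n): return dict(np.load(n+".npz"))
def ray(c,u,v):
    K=c["mtx"];T=c["T"]; d=np.array([(u-K[0,2])/K[0,0],-(v-K[1,2])/K[1,1],-1.]); d=T[:3,:3]@d
    return T[:3,3],d/np.linalg.norm(d)
def plane(c,u,v,z=0):
    o,d=ray(c,u,v); return o+d*(z-o[2])/d[2]
def tri(c1,p1,c2,p2):
    A=np.zeros((3,3));b=np.zeros(3);R=[]
    for c,p in((c1,p1),(c2,p2)):
        o,d=ray(c,*p);M=np.eye(3)-np.outer(d,d);A+=M;b+=M@o;R.append((o,M))
    x=np.linalg.solve(A,b); return x,[1e3*np.linalg.norm(M@(x-o)) for o,M in R]
def proj(c,X):
    T=c["T"];p=T[:3,:3].T@(np.asarray(X,float)-T[:3,3]);K=c["mtx"]
    return np.array([K[0,0]*p[0]/-p[2]+K[0,2],K[1,1]*-p[1]/-p[2]+K[1,2]])
E
python3 - <<'E'
from h import *
s=load("scene0");t=load("top0")
def crop(c,x,y,w,h,k): return cv2.resize(c["frame"][y:y+h,x:x+w],None,fx=k,fy=k,interpolation=cv2.INTER_CUBIC)
a=crop(s,110,160,130,150,3); b=crop(t,140,145,100,90,4)
d=crop(s,270,180,60,40,6);e=crop(t,280,180,60,40,6)
o=np.zeros((600,800,3),np.uint8)
o[:450,:390]=crop(s,115,165,130,150,3)
o[:360,400:800]=b
o[360:600,400:760]=e
o[450:600,:390]=crop(s,265,185,78,30,5)
cv2.imwrite("pics/z0.png",o)
for p in((290,203),(305,200),(185,303),(230,250),(145,265)): print('s',p,plane(s,*p))
for p in((302,197),(317,205),(177,228),(231,213)): print('t',p,plane(t,*p))
E
```

```text
s (290, 203) [ 0.5302524  -0.29969195  0.        ]
s (305, 200) [ 0.49210897 -0.3326442   0.        ]
s (185, 303) [0.6295902  0.14540384 0.        ]
s (230, 250) [ 6.10264297e-01 -4.88818965e-02 -1.11022302e-16]
s (145, 265) [0.79172977 0.09163246 0.        ]
t (302, 197) [ 0.52691872 -0.28812057  0.        ]
t (317, 205) [ 0.47764802 -0.320711    0.        ]
t (177, 228) [0.62805582 0.14884123 0.        ]
t (231, 213) [ 0.58995997 -0.04036503  0.        ]
```

View pics/z0.png

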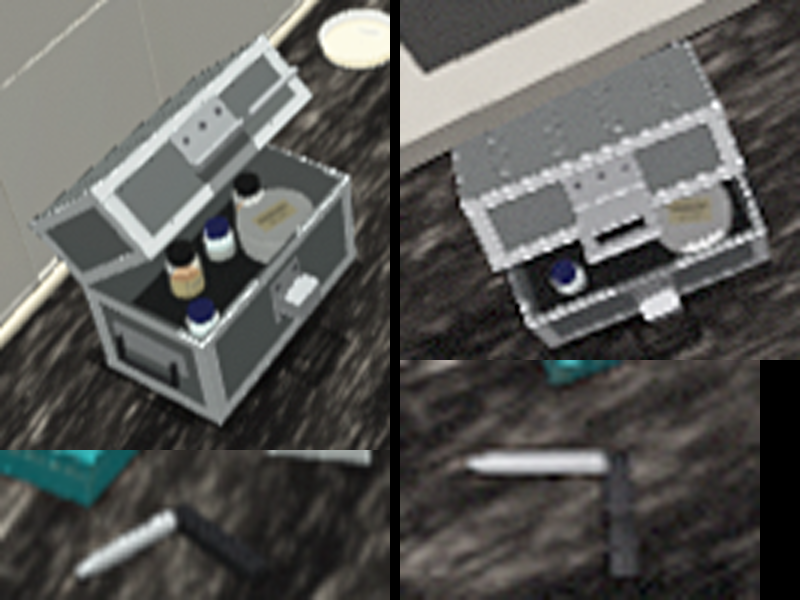

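The enlargement shows the chest corners in both views, the hasp swung out from the lid front, the staple (light block mid-front), and the pin with its shank pointing left. Triangulating.

```bash
python3 - <<'E'
from h import *
np.set_printoptions(precision=4,suppress=True)
s=load("scene0");t=load("top0")
S=lambda x,y:(115+(x-1)/3,165+(y-1)/3)
T=lambda x,y:(140+(x-400-1.5)/4,145+(y-1.5)/4)
S2=lambda x,y:(265+(x-2)/5,185+(y-450-2)/5)
T2=lambda x,y:(280+(x-400-2.5)/6,180+(y-360-2.5)/6)
pts={"FLrim":(S(207,345),T(527,318)),"FRrim":(S(350,178),T(762,230)),"FLbot":(S(222,425),T(555,347)),"FRbot":(S(354,262),T(768,258)),
"lidFLtop":(S(100,192),T(465,200)),"lidFRtop":(S(263,37),T(723,104)),"lidFLbot":(S(153,258),T(497,270)),"lidFRbot":(S(312,97),T(745,175)),
"tip":(S2(80,572),T2(470,463)),"corner":(S2(180,512),T2(607,463)),"hend":(S2(258,573),T2(623,577)),
"haspR":(S(297,68),T(650,220)),"haspL":(S(252,110),T(590,262))}
for k,(a,b) in pts.items():
    x,e=tri(s,a,t,b); print(k,x,np.round(e,1))
E
```

```text
FLrim [0.6192 0.1489 0.1028] [4.4 4.4]
FRrim [ 0.6005 -0.0488  0.1049] [1. 1.]
FLbot [0.6156 0.1497 0.0007] [0.5 0.5]
FRbot [ 0.6022 -0.0487 -0.0043] [0.1 0.1]
lidFLtop [0.6903 0.1417 0.2266] [3.1 3.1]
lidFRtop [ 0.6743 -0.0575  0.2267] [1.6 1.6]
lidFLbot [0.6464 0.1479 0.1844] [0.2 0.2]
lidFRbot [ 0.629  -0.0507  0.1838] [1.4 1.4]
tip [ 0.5436 -0.2533  0.0081] [0.1 0.1]
corner [ 0.505  -0.3222  0.0163] [0.8 0.8]
hend [ 0.4445 -0.2995  0.0058] [0.4 0.4]
haspR [0.596  0.0269 0.2844] [5.5 5.5]
haspL [0.5935 0.0788 0.2859] [0.6 0.6]
```

>>> {"fn": "run_rows", "kwargs": {
  "moves": [0,0,-0.04,0,0,-0.1245,0,0,-0.04,0,0,-0.1245,-0.0187,-0.036,0,0,0,0,-0.0187,-0.036,0,0,0,0,-0.0187,-0.036,0,0,0,0,-0.0187,-0.036,0,0,0,0,-0.0187,-0.036,0,0,0,0,-0.0187,-0.036,0,0,0,0,-0.0187,-0.036,0,0,0,0,-0.0187,-0.036,0,0,0,0,-0.0187,-0.036,0,0,0,0,-0.0187,-0.036,0,0,0,0,-0.0187,-0.036,0,0,0,0,-0.0187,-0.036,0,0,0,0,-0.0187,-0.036,0,0,0,0,-0.0187,-0.036,0,0,0,0,-0.0187,-0.036,0,0,0,0,-0.0187,-0.036,0,0,0,0,-0.0187,-0.036,0,0,0,0,-0.0187,-0.036,0,0,0,0],
  "aperture": 0.0
}}

```text
time: 1.77
eef_pos: [0.502, -0.0344, 0.311]
tcp_rot: [0.039, 0.999, 0.0, -0.0]
force: [0.5, 1.4, 0.2]
grip_width: -0.001
gripper_force: 0.0
```

```bash
python3 - <<'E'
from h import *
from workcell import env
np.set_printoptions(precision=4,suppress=True)
s=load("scene0");t=load("top0")
for z in(.4,.5,.6,.7,.8): print(z,plane(t,225,118,z),plane(t,100,200,z),plane(s,155,22,z),plane(s,250,20,z))
for n,p in(("beaker",(164,261)),("v1",(186,285)),("v2",(193,293))): print(n,plane(t,*p,.05))
print(env.sense()["joint_positions"])
c=env.capture("wrist");np.savez("w1.npz",**c);cv2.imwrite("pics/w1.png",c["frame"]);print(c["T"])
E
```

```text
0.4 [ 0.7415 -0.1194  0.4   ] [0.6852 0.2554 0.4   ] [ 1.1689 -0.5791  0.4   ] [ 0.8655 -0.7259  0.4   ]
0.5 [ 0.6963 -0.1039  0.5   ] [0.6459 0.2323 0.5   ] [ 0.9214 -0.2802  0.5   ] [ 0.6995 -0.3876  0.5   ]
0.6 [ 0.6512 -0.0884  0.6   ] [0.6065 0.2091 0.6   ] [0.6738 0.0186 0.6   ] [ 0.5335 -0.0493  0.6   ]
0.7 [ 0.6061 -0.0729  0.7   ] [0.5672 0.186  0.7   ] [0.4263 0.3174 0.7   ] [0.3675 0.289  0.7   ]
0.8 [ 0.5609 -0.0573  0.8   ] [0.5279 0.1628 0.8   ] [0.1787 0.6162 0.8   ] [0.2015 0.6272 0.8   ]
beaker [0.5368 0.2274 0.05  ]
v1 [0.4349 0.1958 0.05  ]
v2 [0.4021 0.1864 0.05  ]
[-0.2705 -0.1532  1.8952  0.0002  1.3999 -1.764 ]
[[ 0.077  -0.951  -0.2994  0.4249]
 [ 0.997   0.0734  0.0231 -0.0294]
 [ 0.     -0.3003  0.9538  0.4531]
 [ 0.      0.      0.      1.    ]]
```

View pics/w1.png

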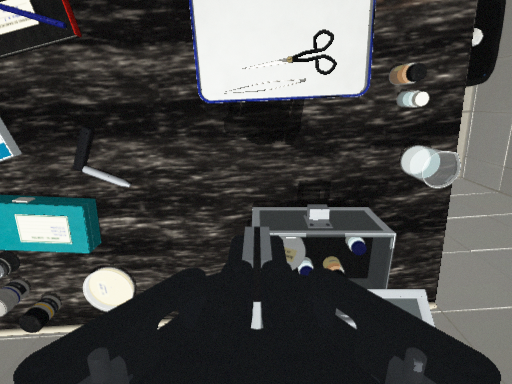

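Wrist view: chest front rim (253–393, ~233), staple (318,213), pin shank (85,170)→(129,186), handle up to (83,130). Zooming those.

```bash
python3 - <<'E'
from h import *
c=load("w1")["frame"]
r=lambda x,y,w,h,k: cv2.resize(c[y:y+h,x:x+w],None,fx=k,fy=k,interpolation=cv2.INTER_CUBIC)
o=np.zeros((600,800,3),np.uint8)
o[:250,:800]=r(242,200,160,50,5)
o[260:580,:280]=r(70,120,70,80,4)
o[260:580,300:620]=r(300,190,40,40,8)
cv2.imwrite("pics/z1.png",o)
E
```

```text
(no output)
```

View pics/z1.png

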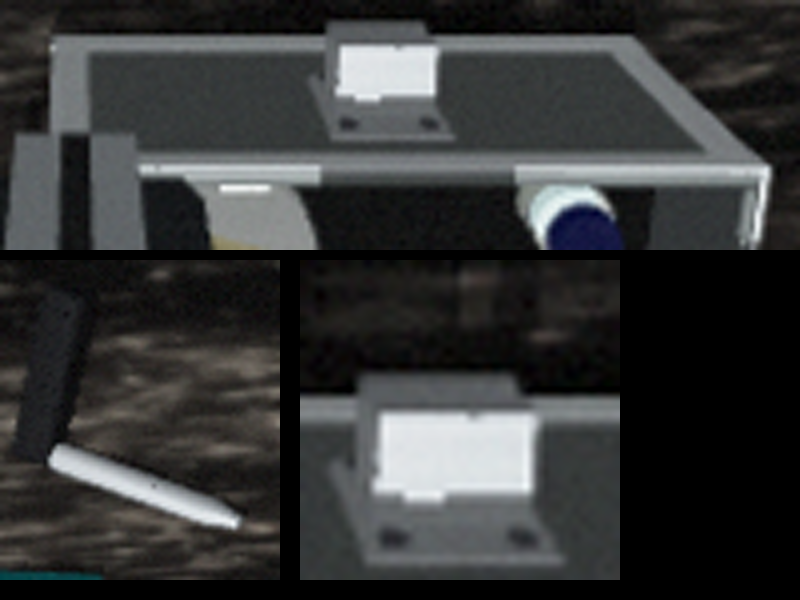

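The zoom shows chest bottom front corners, rim corner, the staple's bright top (309.6–329.3, 209–219), and the pin's shank ends and handle end. Computing.

```bash
python3 - <<'E'
from h import *
np.set_printoptions(precision=4,suppress=True)
s=load("scene0");t=load("top0");w=load("w1")
T=lambda x,y:(140+(x-400-1.5)/4,145+(y-1.5)/4)
S=lambda x,y:(115+(x-1)/3,165+(y-1)/3)
S2=lambda x,y:(265+(x-2)/5,185+(y-450-2)/5)
T2=lambda x,y:(280+(x-400-2.5)/6,180+(y-360-2.5)/6)
W1=lambda x,y:(242+(x-2)/5,200+(y-2)/5); W2=lambda x,y:(70+(x-1.5)/4,120+(y-261.5)/4); W3=lambda x,y:(300+(x-303.5)/8,190+(y-263.5)/8)
P={"FRbot":(W1(50,37),T(768,258),S(354,262)),"FLbot":(W1(635,37),T(555,347),S(222,425)),"FLrim":(W1(770,166),T(527,318),S(207,345)),
"stapletop":(W3(457,452),T(660,300),S(300,288)),"tip":(W2(240,522),T2(470,463),S2(80,572)),"corner":(W2(52,455),T2(607,463),S2(180,512)),"hend":(W2(68,292),T2(623,577),S2(258,573))}
z={"FRbot":0,"FLbot":0,"FLrim":.105,"stapletop":.0728,"tip":.006,"corner":.006,"hend":.01}
for k,(a,b,d) in P.items():
    print(k,"WT",*tri(w,a,t,b),"WS",*tri(w,a,s,d),"plane W",plane(w,*a,z[k]),"T",plane(t,*b,z[k]),"S",plane(s,*d,z[k]))
a,b=plane(w,*W3(377,412),.0728),plane(w,*W3(535,412),.0728);print("staple front edge",a,b,np.linalg.norm(a-b))
E
```

```text
FRbot WT [ 0.601  -0.0501  0.0021] [np.float64(1.7262711322751445), np.float64(1.7262711322751279)] WS [ 0.6049 -0.0524 -0.009 ] [np.float64(0.5251680480376639), np.float64(0.5251680480376938)] plane W [ 0.6019 -0.0519  0.    ] T [ 0.6013 -0.0485  0.    ] S [ 0.6002 -0.0455  0.    ]
FLbot WT [0.6124 0.1484 0.0124] [np.float64(0.055666695733003264), np.float64(0.055666695732980866)] WS [0.6152 0.1515 0.0043] [np.float64(0.7005296182668928), np.float64(0.7005296182670521)] plane W [0.6178 0.1534 0.    ] T [0.6152 0.1495 0.    ] S [0.6164 0.1495 0.    ]
FLrim WT [0.6222 0.1531 0.0965] [np.float64(3.1874075226634826), np.float64(3.1874075226634737)] WS [0.6135 0.1496 0.1061] [np.float64(0.5677699903654656), np.float64(0.5677699903654946)] plane W [0.6148 0.1503 0.105 ] T [0.6228 0.1506 0.105 ] S [0.6135 0.1492 0.105 ]
stapletop WT [0.5948 0.0513 0.0677] [np.float64(1.275212698974649), np.float64(1.2752126989744876)] WS [0.593  0.0514 0.0722] [np.float64(1.0361355998923836), np.float64(1.0361355998922783)] plane W [0.5916 0.0512 0.0728] T [0.5946 0.0503 0.0728] S [0.5939 0.0516 0.0728]
ti
[... 235 characters left out ...]
544  -0.2537  0.006 ] S [ 0.5443 -0.2554  0.006 ]
corner WT [ 0.5079 -0.3239  0.009 ] [np.float64(0.9530151835917912), np.float64(0.9530151835916925)] WS [ 0.5047 -0.317   0.0205] [np.float64(2.0049890406685003), np.float64(2.004989040668438)] plane W [ 0.5094 -0.3259  0.006 ] T [ 0.5073 -0.3248  0.006 ] S [ 0.5078 -0.334   0.006 ]
hend WT [ 0.4439 -0.2981  0.0121] [np.float64(0.4282089368303721), np.float64(0.42820893683031713)] WS [ 0.4453 -0.3041  0.0019] [np.float64(0.625980245160496), np.float64(0.6259802451604849)] plane W [ 0.4444 -0.2995  0.01  ] T [ 0.4437 -0.2985  0.01  ] S [ 0.4438 -0.2949  0.01  ]
staple front edge [0.5825 0.0365 0.0728] [0.5847 0.0656 0.0728] 0.02922874367535077
```

>>> {"fn": "run_rows", "kwargs": {
  "moves": [0,0,0,0,-0.1125,0,0,0,0,0,-0.1125,0,0,0,0,0,-0.1125,0,0,0,0,0,-0.1125,0,-0.0301,0.0024,0.0185,0,0,0,-0.0301,0.0024,0.0185,0,0,0,-0.0301,0.0024,0.0185,0,0,0,-0.0301,0.0024,0.0185,0,0,0,-0.0301,0.0024,0.0185,0,0,0,-0.0301,0.0024,0.0185,0,0,0,0.0096,0,0.0198,0,0,0,0.0096,0,0.0198,0,0,0,0,0,0,0,0,0]
}}

```text
time: 2.9
eef_pos: [0.7104, -0.0335, 0.2377]
tcp_rot: [0.038, 0.975, -0.008, 0.217]
force: [-1.2, -0.4, -1.9]
grip_width: 0.004
gripper_force: 0.0
```

```bash
python3 - <<'E'
from h import *
from workcell import env
c=env.capture("scene");t=env.capture("top");f=np.zeros((384,800,3),np.uint8)
f[:,:380]=cv2.resize(c["frame"][150:342,90:280],(380,384));f[:,400:]=cv2.resize(t["frame"][100:292,120:320],(400,384))
cv2.imwrite("pics/a1.png",f);print(env.sense()["joint_positions"])
E
```

```text
[-0.21005646  0.14509332  1.76466266  0.08148737  0.7905311  -1.74836437]
```

View pics/a1.png

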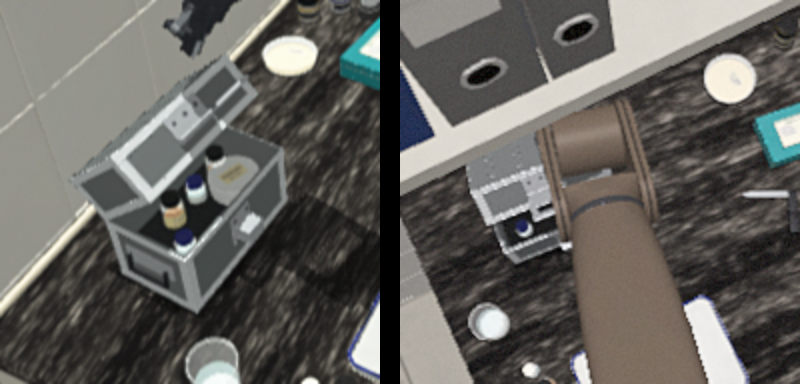

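>>> {"fn": "run_rows", "kwargs": {
  "moves": [0.009,0,0.0034,0,0,0,0.009,0,0.0034,0,0,0,0.0072,0,0,0,0,0,0.0072,0,0,0,0,0,0.0072,0,0,0,0,0,0.0072,0,0,0,0,0,0.0072,0,0,0,0,0,0.0072,0,0,0,0,0]
}}

```text
time: 3.67
eef_pos: [0.6614, -0.0303, 0.2148]
tcp_rot: [0.037, 0.974, -0.009, 0.225]
force: [2.9, 0.6, 2.6]
grip_width: 0.001
gripper_force: 1.7
```

>>> {"fn": "run_rows", "kwargs": {
  "moves": [0.0079,0,0.0022,0,0,0,0.0079,0,0.0022,0,0,0,0.0079,0,0.0022,0,0,0,0,0,0,0,0,0]
}}

```text
time: 4.0
eef_pos: [0.6405, -0.0286, 0.1959]
tcp_rot: [0.037, 0.975, -0.009, 0.221]
force: [-3.1, 1.3, 5.4]
grip_width: -0.002
gripper_force: 2.5
```

>>> {"fn": "run_rows", "kwargs": {
  "moves": [0.006,0,0.0038,0,0,0,0.006,0,0.0038,0,0,0,0.006,0,0.0038,0,0,0,0.006,0,0.0038,0,0,0,0,0,0,0,0,0,0,0,0,0,0,0]
}}

```text
time: 4.5
eef_pos: [0.6265, -0.0276, 0.1731]
tcp_rot: [0.037, 0.974, -0.009, 0.222]
force: [-6.2, 0.6, 9.5]
grip_width: -0.0
gripper_force: 4.4
```

>>> {"fn": "run_rows", "kwargs": {
  "moves": [0.0012,0,0.0027,0,0,0,0.0012,0,0.0027,0,0,0,0,0,0,0,0,0,0,0,0,0,0,0]
}}

```text
time: 4.83
eef_pos: [0.6269, -0.0276, 0.1726]
tcp_rot: [0.036, 0.974, -0.009, 0.222]
force: [-26.6, 2.5, 33.6]
grip_width: -0.002
gripper_force: 16.5
```

>>> {"fn": "run_rows", "kwargs": {
  "moves": [-0.0012,0,-0.0027,0,0,0,-0.008,0,-0.02,0,0,0,-0.008,0,-0.03,0,0,0,0,-0.03,-0.03,0,0,0,0.02,0,-0.02,0,0,0,0.03,0,-0.02,0,0,0,0.03,0,-0.02,0,0,0,0,0,0,0,0,0]
}}

```text
time: 5.5
eef_pos: [0.5018, -0.0466, 0.2652]
tcp_rot: [0.037, 0.975, -0.008, 0.22]
force: [-0.0, 0.2, 0.1]
grip_width: -0.001
gripper_force: 0.0
```

```bash
python3 - <<'E'
from h import *
from workcell import env
f=np.zeros((480,800,3),np.uint8)
for i,(n,x,y) in enumerate((("scene",110,180),("top",140,140))):
    c=env.capture(n);np.savez(n+"1.npz",**c)
    f[:,i*400:i*400+400]=cv2.resize(c["frame"][y:y+144,x:x+120],(400,480),interpolation=cv2.INTER_CUBIC)
cv2.imwrite("pics/a2.png",f);print(env.sense()["joint_positions"])
E
```

```text
[-0.35355006 -0.37573286  2.19634721  0.15228171  0.89388127 -1.91691186]
```

View pics/a2.png

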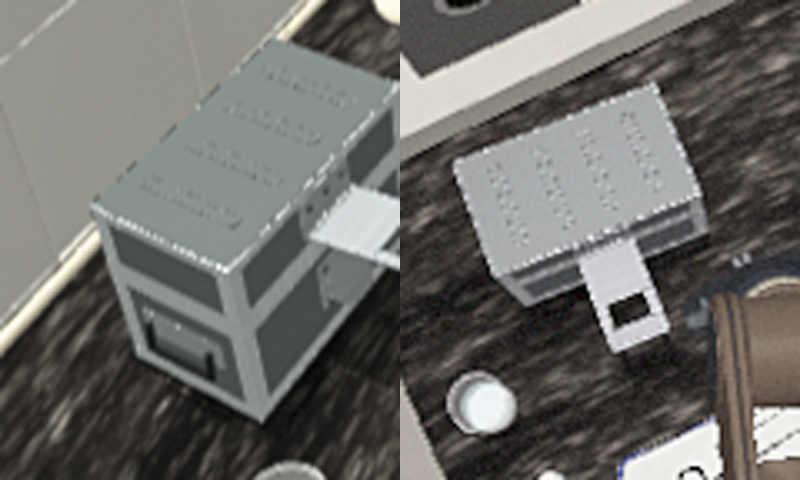

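Lid is shut flat and the hasp stands out towards the robot (window visible at (630,310) of the crop). Now over the hasp with more lean.

```bash
cat > where.py <<'E'
from h import *
from workcell import env
from scipy.spatial.transform import Rotation as R
s=env.sense();p=np.array(s["eef_pos"]);M=R.from_quat(s["tcp_rot"]).as_matrix()
O=np.array([.6660,.0455,0]);C=R.from_euler('z',-.077).as_matrix()
np.set_printoptions(precision=4,suppress=True)
print("chest coords",C.T@(p-O),"tool z",C.T@M[:,2],"tool y",C.T@M[:,1])
import sys
if len(sys.argv)>3:
    d=C@np.array([float(a) for a in sys.argv[1:4]])+O-p; print("tool delta",M.T@d)
E
```

>>> {"fn": "run_rows", "kwargs": {
  "moves": [0,0,0,0,-0.104,0,0,0,0,0,-0.104,0,-0.003,0.0261,0.0227,0,0,0,-0.003,0.0261,0.0227,0,0,0,-0.003,0.0261,0.0227,0,0,0,-0.003,0.0261,0.0227,0,0,0,0,0,0,0,0,0]
}}

```text
time: 6.18
eef_pos: [0.58, 0.0546, 0.1958]
tcp_rot: [0.034, 0.948, -0.011, 0.317]
force: [0.0, -0.2, -0.7]
grip_width: -0.0
gripper_force: 0.0
```

```bash
python3 where.py -.092 0 .150
```

```text
chest coords [-0.0864  0.0025  0.1958] tool z [ 0.6019  0.0031 -0.7986] tool y [-0.0047  1.      0.0003]
tool delta [ 0.032  -0.0025  0.0332]
```

>>> {"fn": "run_rows", "kwargs": {
  "moves": [0.016,-0.001,0.0166,0,0,0,0.016,-0.001,0.0166,0,0,0,0.0055,0,0.008,0,0,0,0.0055,0,0.008,0,0,0,0.0055,0,0.008,0,0,0,0.0055,0,0.008,0,0,0,0.0033,0,0.0085,0,0,0,0.0033,0,0.0085,0,0,0,0,0,0,0,0,0]
}}

```text
time: 6.93
eef_pos: [0.583, 0.0485, 0.1062]
tcp_rot: [0.036, 0.947, -0.012, 0.318]
force: [-0.6, -1.6, -0.8]
grip_width: -0.0
gripper_force: 0.0
```

```bash
python3 where.py -.0723 0 .0913
```

```text
chest coords [-0.083  -0.0034  0.1062] tool z [ 0.6039  0.0005 -0.797 ] tool y [-0.0002  1.      0.0005]
tool delta [0.0005 0.0034 0.0184]
```

>>> {"fn": "run_rows", "kwargs": {
  "moves": [0,0.001,0,0,0,0,0,0.001,0,0,0,0]
}}

```text
time: 7.1
eef_pos: [0.5829, 0.0507, 0.107]
tcp_rot: [0.036, 0.947, -0.012, 0.319]
force: [0.1, -0.3, 0.6]
grip_width: -0.002
gripper_force: 0.0
```

```bash
python3 where.py -.0723 0 .0913
```

```text
chest coords [-0.0833 -0.0012  0.107 ] tool z [ 0.6048  0.0006 -0.7964] tool y [-0.0004  1.      0.0004]
tool delta [0.0007 0.0012 0.0191]
```

>>> {"fn": "run_rows", "kwargs": {
  "moves": [0,0,0.006,0,0,0,0,0,0.006,0,0,0,0,0,0.006,0,0,0,-0.002,0,0.001,0,0,0,0,0,0,0,0,0]
}}

```text
time: 7.52
eef_pos: [0.5958, 0.0495, 0.0997]
tcp_rot: [0.036, 0.949, -0.011, 0.313]
force: [-0.6, 0.7, -0.9]
grip_width: 0.001
gripper_force: 0.0
```

```bash
python3 where.py -.0723 0 .0913
```

```text
chest coords [-0.0703 -0.0014  0.0997] tool z [ 0.5944  0.0013 -0.8042] tool y [-0.0009  1.      0.0009]
tool delta [0.0067 0.0014 0.0056]
```

>>> {"fn": "run_rows", "kwargs": {
  "moves": [-0.0032,0,0.0024,0,0,0,-0.0032,0,0.0024,0,0,0,0,0,0,0,0,0]
}}

```text
time: 7.77
eef_pos: [0.5978, 0.0497, 0.0985]
tcp_rot: [0.035, 0.952, -0.011, 0.305]
force: [-52.6, -2.8, 39.6]
grip_width: -0.001
gripper_force: 25.9
```

```bash
python3 where.py
python3 - <<'E'
from h import *
from workcell import env
f=np.zeros((480,800,3),np.uint8)
for i,(n,x,y) in enumerate((("scene",150,200),("top",140,140))):
    c=env.capture(n)
    f[:,i*400:i*400+400]=cv2.resize(c["frame"][y:y+120,x:x+100],(400,480),interpolation=cv2.INTER_CUBIC)
cv2.imwrite("pics/a3.png",f)
E
```

```text
chest coords [-0.0683 -0.0011  0.0985] tool z [ 0.5819  0.0018 -0.8132] tool y [-0.0027  1.      0.0002]
```

View pics/a3.png

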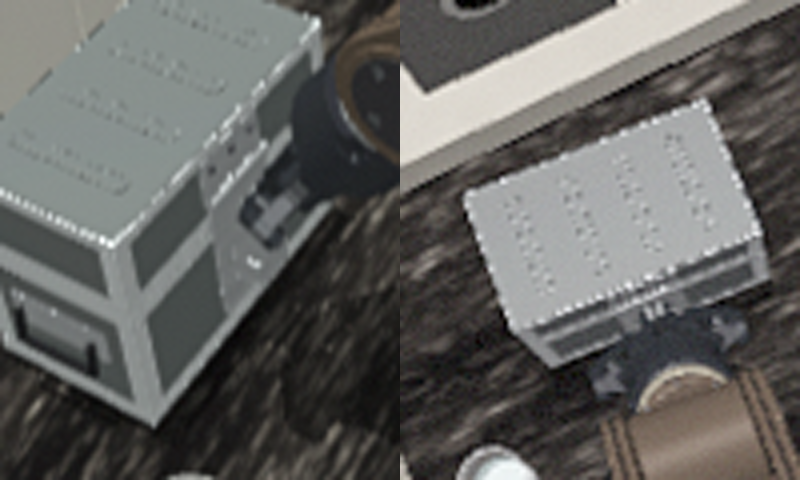

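Hasp plate lies flat with the fingers pressing it; firm stop felt. Backing off and turning toward the pin.

>>> {"fn": "run_rows", "kwargs": {
  "moves": [0,0,0,0,0,0,0,0,-0.01,0,0,0,0,0,-0.04,0,0,0,0,0,-0.04,0,0,0,0,-0.04,-0.01,0,0.075,0,0,-0.04,0,0,0.075,0,0,-0.04,0,0.0465,0,0.0852,0,-0.04,0,0.0465,0,0.0852,0,-0.04,0,0.0465,0,0.0852,0,-0.04,0,0.0465,0,0.0852,0,0,0,0,0,0,0,0,0,0,0,0],
  "aperture": 0.6
}}

```text
time: 8.87
eef_pos: [0.5028, -0.1831, 0.1805]
tcp_rot: [0.224, 0.944, -0.058, 0.235]
force: [-0.6, -0.2, 0.4]
grip_width: 0.6
gripper_force: 0.0
```

```bash
cat > go.py <<'E'
import sys
from h import *
from workcell import env
from scipy.spatial.transform import Rotation as R
np.set_printoptions(precision=4,suppress=True)
s=env.sense();p=np.array(s["eef_pos"]);M=R.from_quat(s["tcp_rot"]).as_matrix()
x,y,z,yaw,lean=map(float,sys.argv[1:6])
G=R.from_euler('z',yaw).as_matrix()@R.from_euler('y',-lean).as_matrix()@np.diag([-1.,1,-1])
print("tool delta now",M.T@(np.array([x,y,z])-p),"rotvec",R.from_matrix(M.T@G).as_rotvec(),"after-rot delta",G.T@(np.array([x,y,z])-p),"joints",np.array(s["joint_positions"]))
E
python3 go.py .468 -.3125 .1 -.464 .5
python3 - <<'E'
from h import *
from workcell import env
f=np.zeros((600,800,3),np.uint8)
c=env.capture("wrist");np.savez("w2.npz",**c); f[:384,:512]=c["frame"]
c=env.capture("scene");f[:384,530:800]=cv2.resize(c["frame"][210:306,150:218],(270,384),interpolation=cv2.INTER_CUBIC)
cv2.imwrite("pics/a4.png",f[:384])
E
```

```text
tool delta now [ 0.0139 -0.1309  0.0843] rotvec [-0.0049 -0.012  -0.001 ] after-rot delta [ 0.0151 -0.1313  0.0835] joints [-0.5575 -0.2214  2.2505  0.0663  0.6269 -1.7061]
```

View pics/a4.png

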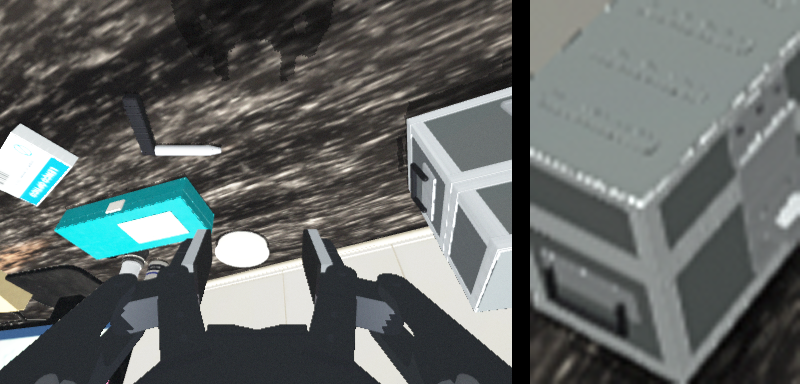

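Wrist view: pin corner at (153,150), tip (221,151), handle end centre (133,98); hasp down on the chest. Re-measuring the pin from this place, paired with the first.

```bash
python3 - <<'E'
from h import *
np.set_printoptions(precision=4,suppress=True)
w=load("w2");w1=load("w1");f=w["frame"].astype(int)
# bright shank mask
m=((f.min(2)>130)).astype(np.uint8);m[:, :140]=0;m[:,235:]=0;m[:140]=0;m[165:]=0
ys,xs=np.nonzero(m);q=np.c_[xs,ys].astype(np.float32);c=q.mean(0);d=np.linalg.svd(q-c)[2][0];d*=np.sign(d[0]);t=(q-c)@d
a,b=c+d*(t.min()-.5),c+d*(t.max()+.5);print(len(q),a,b)
A,B=plane(w,*a,.006),plane(w,*b,.006);v=(B-A)/np.linalg.norm(B-A);print(A,B,np.linalg.norm(B-A),"yaw",np.arctan2(-v[0],v[1]))
print("tri",tri(w,a,w1,(82.6,168.4)),tri(w,b,w1,(129.6,185.1)),tri(w,(133,98),w1,(86.4,127.6)))
# dark handle
g=f.sum(2);r=g[90:158,115:165];
print("hend plane",plane(w,133,98,.012))
E
```

```text
760 [140.4998 151.0829] [231.4895 151.3048]
[ 0.5026 -0.3415  0.006 ] [ 0.5519 -0.2436  0.006 ] 0.10959326305330223 yaw -0.46681128715256054
tri (array([ 0.5076, -0.3381, -0.0002]), [np.float64(7.619296944103056), np.float64(7.619296944103125)]) (array([ 0.5356, -0.2354,  0.0341]), [np.float64(4.270184873335692), np.float64(4.270184873335704)]) (array([ 0.4444, -0.294 ,  0.0165]), [np.float64(1.6139582390542577), np.float64(1.6139582390543292)])
hend plane [ 0.4457 -0.2951  0.012 ]
```

```bash
python3 - <<'E'
from h import *
np.set_printoptions(precision=4,suppress=True)
w=load("w2");w1=load("w1")
for th in(150,180,200):
    m=(w["frame"].min(2)>th).astype(np.uint8);m[:, :140]=0;m[:,235:]=0;m[:140]=0;m[165:]=0
    n,l,st,_=cv2.connectedComponentsWithStats(m);k=1+st[1:,4].argmax()
    ys,xs=np.nonzero(l==k);q=np.c_[xs,ys].astype(float);c=q.mean(0);d=np.linalg.svd(q-c)[2][0];d*=np.sign(d[0]);t=(q-c)@d
    a,b=c+d*(t.min()-.5),c+d*(t.max()+.5)
    A,B=plane(w,*a,.006),plane(w,*b,.006);v=(B-A)/np.linalg.norm(B-A);print(th,len(q),a,b,A,B,np.linalg.norm(B-A),"yaw",np.arctan2(-v[0],v[1]))
print("tri",tri(w,a,w1,(82.6,168.4)),tri(w,b,w1,(129.6,185.1)))
E
```

```text
150 647 [153.5009 150.5558] [221.5025 150.4398] [ 0.509  -0.3269  0.006 ] [ 0.5454 -0.2537  0.006 ] 0.08179331416102865 yaw -0.4616290405963407
180 576 [154.4943 150.7754] [220.5029 150.6581] [ 0.5098 -0.3261  0.006 ] [ 0.5452 -0.2549  0.006 ] 0.07945412867368139 yaw -0.46153326994699256
200 519 [154.4839 150.4659] [220.5057 150.772 ] [ 0.5094 -0.3258  0.006 ] [ 0.5453 -0.255   0.006 ] 0.07932955281581781 yaw -0.46957811768664937
tri (array([ 0.5095, -0.3259,  0.0059]), [np.float64(0.07977422896069472), np.float64(0.07977422896081758)]) (array([ 0.5432, -0.2531,  0.0092]), [np.float64(0.3165160619561904), np.float64(0.31651606195623877)])
```

>>> {"fn": "run_rows", "kwargs": {
  "moves": [0,-0.03,0,0,0.12,0,0,-0.03,0,0,0.12,0,0,-0.03,0,0,0.12,0,0,-0.03,0,0,0.115,0,0,0,0,0,0,0]
}}

```text
time: 9.38
eef_pos: [0.4507, -0.2931, 0.1813]
tcp_rot: [0.231, 0.973, -0.004, 0.005]
force: [-1.0, -0.5, 0.1]
grip_width: 0.602
gripper_force: 0.0
```

```bash
python3 go.py .4684 -.3143 .05 -.464 0
```

```text
tool delta now [-0.0238 -0.0102  0.1317] rotvec [-0.0061  0.0117 -0.0013] after-rot delta [-0.0253 -0.011   0.1313] joints [-0.7643  0.0244  1.967  -0.0026  1.1373 -1.8687]
```

>>> {"fn": "run_rows", "kwargs": {
  "moves": [-0.006,-0.0027,0.032,-0.0015,0.003,0,-0.006,-0.0027,0.032,-0.0015,0.003,0,-0.006,-0.0027,0.032,-0.0015,0.003,0,-0.007,-0.0027,0.03,-0.0015,0.003,0,0,0,0,0,0,0,0,0,0,0,0,0]
}}

```text
time: 9.88
eef_pos: [0.4672, -0.3078, 0.053]
tcp_rot: [0.229, 0.973, 0.002, -0.001]
force: [0.5, 0.6, -0.2]
grip_width: 0.602
gripper_force: 0.0
```

```bash
python3 go.py .4684 -.3143 .005 -.464 0
python3 - <<'E'
from h import *
from workcell import env
c=env.capture("wrist");np.savez("w3.npz",**c);cv2.imwrite("pics/w3.png",c["frame"])
E
```

```text
tool delta now [-0.0041 -0.0055  0.048 ] rotvec [ 0.0039 -0.0039  0.0018] after-rot delta [-0.0039 -0.0053  0.048 ] joints [-0.765   0.2541  1.9755  0.0033  0.9169 -1.8757]
```

View pics/w3.png

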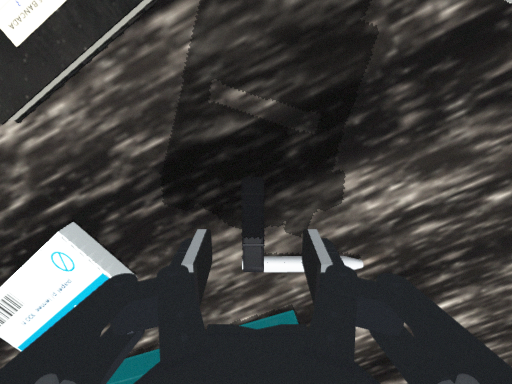

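The handle (u≈254, v 178–270) sits parallel between the open fingers. Going down and gripping.

>>> {"fn": "run_rows", "kwargs": {
  "moves": [-0.0014,-0.0018,0.017,0.002,-0.002,0.001,-0.0014,-0.0018,0.016,0.002,-0.002,0.001,-0.0014,-0.0018,0.014,0,0,0,0,0,0,0,0,0,0,0,0,0,0,0]
}}

```text
time: 10.35
eef_pos: [0.4702, -0.3172, 0.0101]
tcp_rot: [0.231, 0.973, -0.002, 0.003]
force: [-0.3, -0.6, 0.0]
grip_width: 0.602
gripper_force: 0.0
```

```bash
python3 go.py .4684 -.3143 .004 -.464 0
```

```text
tool delta now [0.003  0.0018 0.0061] rotvec [-0.0026  0.0073 -0.0015] after-rot delta [0.0029 0.0018 0.0061] joints [-0.7723  0.3345  1.9715 -0.0003  0.8277 -1.8774]
```

>>> {"fn": "run_rows", "kwargs": {
  "moves": [0.001,0.001,0.003,0,0.003,0,0.001,0.0005,0.003,0,0.003,0,0,0,0,0,0,0]
}}

```text
time: 10.6
eef_pos: [0.4684, -0.3148, 0.0029]
tcp_rot: [0.231, 0.973, -0.001, -0.0]
force: [-0.5, 0.3, -0.7]
grip_width: 0.605
gripper_force: 0.0
```

>>> {"fn": "run_rows", "kwargs": {
  "moves": [0,0,0,0,0,0,0,0,0,0,0,0,0,0,0,0,0,0,0,0,0,0,0,0,0,0,0,0,0,0,0,0,0,0,0,0],
  "aperture": 0.0,
  "grip_n": 90
}}

```text
time: 11.1
eef_pos: [0.4685, -0.3151, 0.0028]
tcp_rot: [0.231, 0.973, -0.001, -0.001]
force: [-0.9, 2.4, 5.8]
grip_width: 0.155
gripper_force: 89.1
```

```bash
python3 go.py .4684 -.3143 .004 -.464 0
```

```text
tool delta now [ 0.0004  0.0006 -0.0012] rotvec [-0.0019 -0.0007 -0.0023] after-rot delta [ 0.0004  0.0006 -0.0012] joints [-0.7708  0.3463  1.9735 -0.0027  0.8219 -1.8735]
```

>>> {"fn": "run_rows", "kwargs": {
  "moves": [0,0,-0.01,0,0,0,0,0,-0.03,0,0,0,0,0,-0.03,0,0,0,0,0,-0.02,0,0,-0.097,0,0,0,0,0,-0.097,0,0,0,0,0,-0.097,0,0,0,0,0,-0.096,0,0,0,0,-0.1,0,0,0,0,0,-0.1,0,0,0,0,0,-0.1,0,0,0,0,0,-0.1,0,0,0,0,0,-0.1,0,0,0,0,0,0,0]
}}

```text
time: 12.18
eef_pos: [0.4697, -0.3101, 0.0943]
tcp_rot: [0.045, 0.97, -0.01, 0.24]
force: [-0.6, -0.7, -1.9]
grip_width: 0.154
gripper_force: 88.3
```

```bash
python3 go.py .5496 -.0719 .0393 -.077 .5
```

```text
tool delta now [-0.0249  0.2444  0.0762] rotvec [-0.0045 -0.0143 -0.0149] after-rot delta [-0.0275  0.2437  0.0777] joints [-0.9227  0.0315  2.2015  0.6013  0.6592 -2.8361]
```

>>> {"fn": "run_rows", "kwargs": {
  "moves": [0,0.035,0,0,0,0,0,0.035,0,0,0,0,0,0.035,0,0,0,0,0,0.035,0,0,0,0,0,0.035,0,0,0,0,0,0.035,0,0,0,0,0,0.035,0,0,0,0,0,0,0,0,0,0,0,0,0,0,0,0]
}}

```text
time: 12.93
eef_pos: [0.4936, -0.0657, 0.096]
tcp_rot: [0.037, 0.97, -0.012, 0.24]
force: [-0.5, -0.6, -1.6]
grip_width: 0.152
gripper_force: 88.5
```

```bash
python3 go.py .5496 -.0719 .0393 -.077 .5;python3 where.py
```

```text
tool delta now [-0.0233 -0.0015  0.0764] rotvec [-0.0051 -0.0138  0.0012] after-rot delta [-0.0222 -0.0019  0.0768] joints [-0.4134 -0.176   2.3904  0.3263  0.4848 -2.1626]
chest coords [-0.1633 -0.1241  0.096 ] tool z [ 0.4673 -0.0052 -0.8841] tool y [ 0.0013  1.     -0.0051]
```

>>> {"fn": "run_rows", "kwargs": {
  "moves": [-0.0036,-0.0004,0.018,-0.001,-0.0035,0,-0.0036,-0.0004,0.018,-0.001,-0.0035,0,-0.0036,-0.0004,0.018,-0.001,-0.0035,0,-0.0036,-0.0004,0.0176,-0.001,-0.0035,0,0,0,0,0,0,0,0,0,0,0,0,0]
}}

```text
time: 13.43
eef_pos: [0.5396, -0.0746, 0.0388]
tcp_rot: [0.041, 0.968, -0.01, 0.247]
force: [0.4, -0.7, -1.0]
grip_width: 0.16
gripper_force: 88.5
```

```bash
python3 go.py .5496 -.0719 .0393 -.077 .5;python3 where.py
cat > pinview.py <<'E'
from h import *
from workcell import env
from scipy.spatial.transform import Rotation as R
np.set_printoptions(precision=4,suppress=True)
O=np.array([.6660,.0455,0]);C=R.from_euler('z',-.077).as_matrix()
s=env.sense();p=np.array(s["eef_pos"]);M=R.from_quat(s["tcp_rot"]).as_matrix()
c=env.capture("wrist");t=env.capture("top");sc=env.capture("scene")
np.savez("w4.npz",**c);np.savez("t4.npz",**t);np.savez("s4.npz",**sc)
A=p+M@np.array([-.042,.008,-.003]);B=A+M@np.array([0,.078,0])
print("pred corner,tip chest",C.T@(A-O),C.T@(B-O))
S=C@np.array([-.0715,0,.062])+O
for n,k in(("w",c),("t",t),("s",sc)):
    a,b=proj(k,A),proj(k,B);x0,y0=np.minimum(a,b).astype(int)-12;x1,y1=np.maximum(a,b).astype(int)+12
    x0,y0=max(x0,0),max(y0,0)
    m=(k["frame"][y0:y1,x0:x1].min(2)>140).astype(np.uint8)
    q,l,st,ce=cv2.connectedComponentsWithStats(m)
    print(n,"pred",a,b,"staple",proj(k,S))
    for i in range(1,q):
        if st[i,4]<15: continue
        ys,xs=np.nonzero(l==i);z=np.c_[xs+x0,ys+y0].astype(float);cc=z.mean(0);d=np.linalg.svd(z-cc)[2][0];tt=(z-cc)@d
        print("   blob",st[i,4],cc+d*(tt.min()-.5),cc+d*(tt.max()+.5))
E
python3 pinview.py
```

```text
tool delta now [-0.0088  0.0035  0.0042] rotvec [-0.003  -0.0011 -0.0069] after-rot delta [-0.0088  0.0034  0.0042] joints [-0.3918  0.0655  2.3043  0.4704  0.3263 -2.2911]
chest coords [-0.1168 -0.1294  0.0388] tool z [ 0.4784 -0.003  -0.8781] tool y [0.0075 1.     0.0007]
pred corner,tip chest [-0.0813 -0.1217  0.0615] [-0.0807 -0.0437  0.0616]
w pred [271.1143 305.495 ] [398.6152 305.527 ] staple [462.7109 311.6197]
   blob 118 [273.0903 292.4768] [273.5993 316.5298]
   blob 393 [319.4298 292.9152] [341.3241 316.3814]
   blob 184 [387.0932 291.4998] [411.692  301.9341]
   blob 18 [259.6964 300.4186] [260.486  307.4486]
   blob 52 [350.2226 310.2649] [360.7482 317.2794]
t pred [239.9095 209.0369] [218.105  217.8033] staple [204.7872 220.2941]
   blob 158 [204.4755 202.886 ] [229.4548 196.7554]
   blob 73 [240.2517 209.2872] [217.6269 218.4118]
   blob 17 [209.1102 217.483 ] [206.0369 222.6052]
s pred [243.8438 233.261 ] [227.7361 252.8097] staple [214.8821 263.2381]
   blob 101 [244.5308 231.7871] [227.6549 252.5511]
   blob 30 [219.5334 256.7684] [214.7295 263.4214]
```

```bash
python3 - <<'E'
from h import *
from scipy.spatial.transform import Rotation as R
np.set_printoptions(precision=4,suppress=True)
O=np.array([.6660,.0455,0]);C=R.from_euler('z',-.077).as_matrix()
t=load("t4");s=load("s4")
for a,b in(((240.25,209.29),(244.53,231.79)),((217.63,218.41),(227.65,252.55)),((207.57,220.04),(217.1,260.1))):
    x,e=tri(t,a,s,b);print(C.T@(x-O),e[0])
E
```

```text
[-0.0838 -0.122   0.068 ] 0.18851288065235874
[-0.0826 -0.0414  0.0659] 0.30484815032309187
[-0.0741 -0.0084  0.0662] 1.148307084566186
```

>>> {"fn": "run_rows", "kwargs": {
  "moves": [-0.0044,0,0.0021,0,0,-0.003,-0.0044,0,0.0021,0,0,-0.003,0,0,0,0,0,0,0,0,0,0,0,0]
}}

```text
time: 13.92
eef_pos: [0.55, -0.0744, 0.0408]
tcp_rot: [0.038, 0.968, -0.011, 0.248]
force: [0.2, 0.4, -2.4]
grip_width: 0.152
gripper_force: 88.5
```

```bash
python3 pinview.py | head -1
```

```text
pred corner,tip chest [-0.0711 -0.1205  0.0637] [-0.0709 -0.0425  0.0635]
```

>>> {"fn": "run_rows", "kwargs": {
  "moves": [0,0.01,0,0,0,0,0,0.01,0,0,0,0,0,0.01,0,0,0,0,0,0,0,0,0,0]
}}

```text
time: 14.4
eef_pos: [0.5512, -0.043, 0.0396]
tcp_rot: [0.037, 0.968, -0.01, 0.247]
force: [-0.9, 0.7, -1.4]
grip_width: 0.152
gripper_force: 88.5
```

```bash
python3 pinview.py
```

```text
pred corner,tip chest [-0.0723 -0.089   0.0624] [-0.0722 -0.011   0.0623]
w pred [271.123  305.5209] [398.6264 305.5618] staple [415.9701 305.6095]
   blob 151 [276.6571 293.4039] [267.4818 319.5109]
   blob 393 [319.5174 292.8393] [340.861  315.8841]
   blob 192 [386.1781 291.2973] [411.6285 302.0753]
   blob 23 [260.1206 300.5871] [260.848 307.722]
   blob 51 [350.2212 310.2555] [360.6724 317.3699]
t pred [229.7905 210.2656] [207.9609 219.209 ] staple [204.7872 220.2941]
   blob 277 [192.9975 206.0364] [229.264  196.9924]
   blob 31 [210.2319 210.2139] [194.2336 216.4051]
   blob 114 [230.2709 210.3537] [199.9203 223.1014]
s pred [234.4142 239.7831] [217.6407 260.2147] staple [214.8821 263.2381]
   blob 21 [209.7524 226.2536] [204.1975 235.086 ]
   blob 35 [216.2653 234.5669] [204.3033 248.0503]
   blob 136 [235.164  238.3113] [212.2927 266.065 ]
```

>>> {"fn": "run_rows", "kwargs": {
  "moves": [0,0.008,0,0,0,0,0,0.008,0,0,0,0,0,0.008,0,0,0,0,0,0,0,0,0,0]
}}

```text
time: 14.88
eef_pos: [0.5537, -0.0201, 0.04]
tcp_rot: [0.038, 0.968, -0.011, 0.248]
force: [0.7, 1.7, -1.5]
grip_width: 0.15
gripper_force: 88.5
```

```bash
python3 where.py
```

```text
chest coords [-0.1069 -0.0741  0.04  ] tool z [ 0.4806 -0.0024 -0.8769] tool y [ 0.0021  1.     -0.0016]
```

>>> {"fn": "run_rows", "kwargs": {
  "moves": [0,0.008,0,0,0,0,0,0.008,0,0,0,0,0,0,0,0,0,0]
}}

```text
time: 15.13
eef_pos: [0.5549, -0.0043, 0.0399]
tcp_rot: [0.038, 0.968, -0.011, 0.248]
force: [-0.0, -0.6, -1.1]
grip_width: 0.154
gripper_force: 88.5
```

```bash
python3 pinview.py
```

```text
pred corner,tip chest [-0.0715 -0.0503  0.0627] [-0.0714  0.0277  0.0626]
w pred [271.0718 305.4925] [398.5622 305.5307] staple [353.0266 304.4549]
   blob 141 [276.4344 293.5921] [268.0142 319.46  ]
   blob 179 [386.0257 291.5323] [411.3634 301.2173]
   blob 276 [323.2355 293.387 ] [340.985  315.8592]
   blob 50 [350.271  311.4695] [362.0435 317.072 ]
t pred [218.8913 214.4765] [196.9241 223.4423] staple [204.7872 220.2941]
   blob 297 [182.1069 210.0118] [219.38   201.4222]
   blob 34 [210.2014 210.1628] [190.505  218.1094]
   blob 82 [219.4502 214.7807] [196.6294 224.4079]
s pred [226.0658 249.4463] [208.2968 271.0092] staple [214.8821 263.2381]
   blob 35 [214.8042 236.1613] [202.4538 250.1853]
   blob 106 [226.8829 248.0645] [208.4417 271.1943]
```

>>> {"fn": "run_rows", "kwargs": {
  "moves": [0,0.008,0,0,0,0,0,0.008,0,0,0,0,0,0.008,0,0,0,0,0,0.006,0,0,0,0,0,0,0,0,0,0,0,0,0,0,0,0]
}}

```text
time: 15.78
eef_pos: [0.5573, 0.0251, 0.0399]
tcp_rot: [0.038, 0.968, -0.011, 0.248]
force: [-0.1, 0.0, -0.8]
grip_width: 0.151
gripper_force: 88.5
```

>>> {"fn": "run_rows", "kwargs": {
  "moves": [0,0.003,0,0,0,0,0,0.003,0,0,0,0,0,0,0,0,0,0]
}}

```text
time: 16.03
eef_pos: [0.5578, 0.0314, 0.0399]
tcp_rot: [0.038, 0.968, -0.011, 0.248]
force: [1.1, -0.2, -1.0]
grip_width: 0.15
gripper_force: 88.5
```

```bash
python3 pinview.py
```

```text
pred corner,tip chest [-0.0714 -0.0145  0.0627] [-0.0712  0.0635  0.0626]
w pred [271.1151 305.5331] [398.6235 305.5699] staple [294.7042 304.2411]
   blob 120 [278.1946 296.5586] [266.2436 320.219 ]
   blob 17 [392.4476 295.9705] [400.4181 300.2781]
   blob 64 [339.017  298.5896] [337.3914 316.6274]
   blob 28 [350.5842 310.8731] [357.5163 314.0746]
t pred [208.8257 218.5424] [186.737  227.5386] staple [204.7872 220.2941]
   blob 298 [172.1511 213.7424] [209.4615 205.767 ]
   blob 34 [210.2073 210.1742] [191.3572 217.7409]
   blob 85 [209.6273 219.2483] [186.4485 227.9536]
s pred [218.1167 259.001 ] [199.3759 281.7033] staple [214.8821 263.2381]
   blob 118 [219.6514 256.8822] [199.3564 282.1241]
   blob 21 [207.4802 279.7441] [197.0887 292.7118]
```

>>> {"fn": "run_rows", "kwargs": {
  "moves": [0,0.002,0,0,0,0,0,0,0,0,0,0]
}}

```text
time: 16.35
eef_pos: [0.5579, 0.032, 0.0398]
tcp_rot: [0.039, 0.968, -0.011, 0.248]
force: [-1.8, -9.6, -1.0]
grip_width: 0.151
gripper_force: 88.9
```

>>> {"fn": "run_rows", "kwargs": {
  "moves": [0,0.002,0,0,0,0,0,0,0,0,0,0]
}}

```text
time: 16.52
eef_pos: [0.5579, 0.0326, 0.0396]
tcp_rot: [0.041, 0.968, -0.012, 0.248]
force: [-4.5, -17.3, 0.3]
grip_width: 0.151
gripper_force: 89.3
```

```bash
python3 where.py
```

```text
chest coords [-0.1068 -0.0212  0.0396] tool z [ 0.4803 -0.0058 -0.8771] tool y [ 0.0074  1.     -0.0026]
```

Handle met the staple where expected. A small up/down nudge checks that the shank is captive.

>>> {"fn": "run_rows", "kwargs": {
  "moves": [-0.0019,-0.003,-0.0035,0,0,0,0,0,0,0,0,0]
}}

```text
time: 16.68
eef_pos: [0.5565, 0.0317, 0.0426]
tcp_rot: [0.039, 0.968, -0.011, 0.246]
force: [2.4, -4.1, -9.8]
grip_width: 0.156
gripper_force: 88.2
```

>>> {"fn": "run_rows", "kwargs": {
  "moves": [0.0038,0,0.007,0,0,0,0,0,0,0,0,0]
}}

```text
time: 16.85
eef_pos: [0.5592, 0.0317, 0.0365]
tcp_rot: [0.039, 0.967, -0.011, 0.25]
force: [-3.7, -6.2, 3.9]
grip_width: 0.151
gripper_force: 90.1
```

>>> {"fn": "run_rows", "kwargs": {
  "moves": [-0.0015,0.002,-0.0026,0,0,0,0,0,0,0,0,0]
}}

```text
time: 17.02
eef_pos: [0.5583, 0.0324, 0.0384]
tcp_rot: [0.04, 0.968, -0.011, 0.248]
force: [4.2, -16.9, -8.3]
grip_width: 0.151
gripper_force: 88.9
```

```bash
python3 where.py
```

```text
chest coords [-0.1064 -0.0213  0.0384] tool z [ 0.481  -0.0051 -0.8767] tool y [ 0.0063  1.     -0.0023]
```

>>> {"fn": "run_rows", "kwargs": {
  "moves": [0,-0.001,0,0,0,0,0,0,0,0,0,0,0,0,0,0,0,0,0,0,0,0,0,0,0,0,0,0,0,0],
  "aperture": 0.5,
  "grip_n": 20
}}

```text
time: 17.43
eef_pos: [0.5583, 0.034, 0.0393]
tcp_rot: [0.038, 0.968, -0.011, 0.248]
force: [-0.8, -0.4, -0.3]
grip_width: 0.502
gripper_force: 0.0
```

>>> {"fn": "run_rows", "kwargs": {
  "moves": [0,0,-0.01,0,0,0,0,0,-0.02,0,0,0,0,0,-0.03,0,0,0,0,0,-0.04,0,0,0,0,0,-0.04,0,0,0,0,0,-0.03,0,0,0,0,0,0,0,0,0,0,0,0,0,0,0,0,0,0,0,0,0,0,0,0,0,0,0]
}}

```text
time: 18.27
eef_pos: [0.4759, 0.0403, 0.186]
tcp_rot: [0.038, 0.968, -0.01, 0.246]
force: [0.5, 0.6, -0.1]
grip_width: 0.5
gripper_force: 0.0
```

```bash
python3 - <<'E'
from h import *
from workcell import env
from scipy.spatial.transform import Rotation as R
np.set_printoptions(precision=4,suppress=True)
O=np.array([.6660,.0455,0]);C=R.from_euler('z',-.077).as_matrix()
P={"tip":[-.0715,.063,.060],"mid":[-.0715,.04,.060]}
for n in("top","scene"):
    c=env.capture(n);np.savez(n+"5.npz",**c)
    a,b=(proj(c,C@np.array(p)+O) for p in([-.0715,-.015,.061],[-.0715,.063,.061]))
    x0,y0=np.minimum(a,b).astype(int)-6;x1,y1=np.maximum(a,b).astype(int)+6
    q,l,st,ce=cv2.connectedComponentsWithStats((c["frame"][y0:y1,x0:x1].min(2)>140).astype(np.uint8))
    print(n,"pred",a,b)
    for i in range(1,q):
        if st[i,4]<12: continue
        ys,xs=np.nonzero(l==i);z=np.c_[xs+x0,ys+y0].astype(float);cc=z.mean(0);d=np.linalg.svd(z-cc)[2][0];tt=(z-cc)@d
        print("   blob",st[i,4],cc+d*(tt.min()-.5),cc+d*(tt.max()+.5))
E
```

```text
top pred [209.0397 218.6211] [186.9968 227.6577]
   blob 62 [178.9304 215.0798] [195.4902 211.9014]
   blob 31 [208.1669 211.0624] [191.3487 217.7127]
   blob 75 [209.6997 219.5534] [186.4484 226.9141]
scene pred [218.3363 259.3371] [199.7057 282.0233]
   blob 97 [219.8001 257.0231] [199.3635 281.1158]
   blob 13 [207.4774 279.7426] [201.0654 287.695 ]
```

>>> {"fn": "run_rows", "kwargs": {
  "moves": [0,0,0,0,0,0,0,0,0,0,0,0,0,0,0,0,0,0,0,0,0,0,0,0,0,0,0,0,0,0,0,0,0,0,0,0]
}}

```text
time: 18.87
eef_pos: [0.4766, 0.0401, 0.188]
tcp_rot: [0.038, 0.968, -0.011, 0.248]
force: [-0.4, 0.5, -0.0]
grip_width: 0.504
gripper_force: 0.0
```

```bash
python3 -c "
from workcell import env
print(env.sign_off())"
```

```text
the job is handed in; nothing more can be done
None
```

The lid is shut, the hasp lies flat over the staple, the pin is pushed home through the staple with its handle against it, and the job was handed in at 18.9 s; no verdict came back on sign-off.

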